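Tilt the pile of slate labels into its snug box

TASK

Pick up the four slate plant labels from the low tray as one pile and put them in the deeper wooden box, still standing on edge. Ease the pile in clearly tilted, ten degrees or so, with one end of its bottom edge going in first, then bring it level and let it right down onto the floor of the box before you let go. Do not knock any slate over and leave the other things on the bench where they are.

Things in the scene. Friction and masses are not known exactly. Their poses are not given: they have to be found in the camera images.
- stand: Low wooden holding tray, fixed to the bench, in which the four slates stand on edge at the start. Outside 85 x 47 x 16 mm, base 6 mm thick, walls 5 mm thick that rise only 10 mm above its floor; inside 75 x 37 mm. Origin: centre of its underside on the bench; x along its long side, z up.
- box: Snug wooden box, empty, fixed to the bench, same wood as the tray but deeper: outside 85 x 47 x 34 mm, base 6 mm thick, walls 5 mm thick, inside 75 x 37 mm and 28 mm deep. Origin: centre of its underside on the bench; x along its long side, z up. The tray and the box may stand on either side of the bench.
- box_in (a point): Centre of the box's inner floor, 6 mm above the bench; the rim is 28 mm above it. Axes as the box: x along the long inside (75 mm), y along the short inside (37 mm), z up.
- slate1_mid (a point): Centre of one of four equal loose dark grey slate plant labels, plain plates 70 mm long (own x), 8 mm thick (own y) and 80 mm tall (own z), about 0.12 kg each. They stand on edge side by side in the tray as a pile about 33 mm thick, their x along the tray's x; pinched firmly across the pile's thickness (along y) on the outer faces near the top they are carried together. Seated in the box, they stand 52 mm proud of its rim, centre 40 mm above box_in.
- slate2_mid (a point): Centre of another of the four slates, same shape, size and axes as the one at slate1_mid.
- slate3_mid (a point): Centre of another of the four slates, same shape, size and axes as the one at slate1_mid.
- slate4_mid (a point): Centre of another of the four slates, same shape, size and axes as the one at slate1_mid.
- punnet: Bystander: black plastic seedling punnet, open-topped with six cells, 100 x 150 x 55 mm. Origin: centre of its underside.
- widger: Bystander: stainless steel widger, a flat strip 190 mm long, 24 mm wide at its blade, 4 mm thick. Origin: centre of its underside.
- green_pot: Bystander: green glazed round pot, 126 mm across its rim, 115 mm high. Origin: centre of its underside.
- mallet: Bystander: wooden mallet lying down: head 70 x 120 x 60 mm centred 80 mm along +x from the origin, handle 20 mm thick reaching to 140 mm along -x, its top 40 mm above the bench. Origin: on the bench under the handle.
- clay_pot: Bystander: small terracotta pot, 86 mm across, 75 mm high. Origin: centre of its underside.
- seed_tin: Bystander: plain metal seed tin with a lid, 84 x 114 x 59 mm. Origin: centre of its underside.
Mind the look-alikes: they are no part of the job. Leave any black or blue look-alike of the box alone.

How it is judged:
On the way, in this order (a step that is already met when the one before it is completed fails the run):
1. all four slates together enter the box tilted end-down by at least 0.1 rad (6 degrees), the low bottom edge below the box's rim (x of slate1_mid in the frame of box_in between -0.025 and 0.025 m and y of slate1_mid in the frame of box_in between -0.022 and 0.022 m and z of each of slate1_mid, slate2_mid, slate3_mid, slate4_mid in the frame of box_in below 0.07 m and (angle between slate1_mid's own x axis and vertical below 1.47 rad or angle between slate1_mid's own x axis and vertical above 1.67 rad) and x of slate2_mid in the frame of box_in between -0.025 and 0.025 m and y of slate2_mid in the frame of box_in between -0.022 and 0.022 m and (angle between slate2_mid's own x axis and vertical below 1.47 rad or angle between slate2_mid's own x axis and vertical above 1.67 rad) and x of slate3_mid in the frame of box_in between -0.025 and 0.025 m and y of slate3_mid in the frame of box_in between -0.022 and 0.022 m and (angle between slate3_mid's own x axis and vertical below 1.47 rad or angle between slate3_mid's own x axis and vertical above 1.67 rad) and x of slate4_mid in the frame of box_in between -0.025 and 0.025 m and y of slate4_mid in the frame of box_in between -0.022 and 0.022 m and (angle between slate4_mid's own x axis and vertical below 1.47 rad or angle between slate4_mid's own x axis and vertical above 1.67 rad)), for 0.1 s.
2. the slates are let down to within 5 mm of the box's floor, and level within 0.07 rad, while the gripper still holds them (x of slate1_mid in the frame of box_in between -0.012 and 0.012 m and y of slate1_mid in the frame of box_in between -0.022 and 0.022 m and z of each of slate1_mid, slate2_mid, slate3_mid, slate4_mid in the frame of box_in below 0.045 m and angle between slate1_mid's own x axis and vertical between 1.5 and 1.64 rad and x of slate2_mid in the frame of box_in between -0.012 and 0.012 m and y of slate2_mid in the frame of box_in between -0.022 and 0.022 m and angle between slate2_mid's own x axis and vertical between 1.5 and 1.64 rad and x of slate3_mid in the frame of box_in between -0.012 and 0.012 m and y of slate3_mid in the frame of box_in between -0.022 and 0.022 m and angle between slate3_mid's own x axis and vertical between 1.5 and 1.64 rad and x of slate4_mid in the frame of box_in between -0.012 and 0.012 m and y of slate4_mid in the frame of box_in between -0.022 and 0.022 m and angle between slate4_mid's own x axis and vertical between 1.5 and 1.64 rad and (contact force between the fingers and slate1 above 0.5 N or contact force between the fingers and slate2 above 0.5 N or contact force between the fingers and slate3 above 0.5 N or contact force between the fingers and slate4 above 0.5 N)), for 0.1 s.
At the end, for the whole second after the job is handed in: All four slates stand on the box's floor: centres 36 to 43 mm above the inner floor's centre, within 12 mm of it along the box's x and 22 mm along its y, each leaning less than 0.3 rad, at rest and released (x of slate1_mid in the frame of box_in between -0.012 and 0.012 m and y of slate1_mid in the frame of box_in between -0.022 and 0.022 m and z of slate1_mid in the frame of box_in between 0.036 and 0.043 m and angle between each of slate1_mid, slate2_mid, slate3_mid, slate4_mid's own z axis and vertical below 0.3 rad and linear speed of each of slate1, slate2, slate3, slate4 below 0.02 m/s and contact force between the fingers and slate1 below 0.1 N and x of slate2_mid in the frame of box_in between -0.012 and 0.012 m and y of slate2_mid in the frame of box_in between -0.022 and 0.022 m and z of slate2_mid in the frame of box_in between 0.036 and 0.043 m and contact force between the fingers and slate2 below 0.1 N and x of slate3_mid in the frame of box_in between -0.012 and 0.012 m and y of slate3_mid in the frame of box_in between -0.022 and 0.022 m and z of slate3_mid in the frame of box_in between 0.036 and 0.043 m and contact force between the fingers and slate3 below 0.1 N and x of slate4_mid in the frame of box_in between -0.012 and 0.012 m and y of slate4_mid in the frame of box_in between -0.022 and 0.022 m and z of slate4_mid in the frame of box_in between 0.036 and 0.043 m and contact force between the fingers and slate4 below 0.1 N); the robot touches nothing.
It fails at once if a slate lies fallen on the bench (its centre lower than 30 mm) (height (world z) of any of slate1_mid, slate2_mid, slate3_mid, slate4_mid below 0.03 m).
It fails at once if another thing on the bench is moved by more than 30 mm or tipped over (distance of any of punnet, widger, green_pot, mallet, clay_pot, seed_tin from where it was at the start of the episode above 0.03 m or angle between any of punnet, widger, green_pot, mallet, clay_pot, seed_tin's own z axis and vertical above 0.5 rad).
It also fails if it takes over 48 s, if anything falls off the work surface, if the arm or the gripper's body presses on something with over 40 N, if the wrist force passes 120 N, or if a joint passes its speed limit or range.

ROBOT

A 6-joint arm with a two-finger parallel gripper is mounted at the origin on the work surface. World frame = base frame: x ahead of the robot, y to its left, z up, the work surface at z = 0. Lengths are in m, angles in rad, forces in N, time in s.
With the tool pointing down it reaches from about 0.35 to 0.925 m from the base axis. Payload 6.4 kg.
Tool frame: the origin (TCP) lies at the centre of the arm's flange, where the gripper is bolted on; the fingertips stand 173 mm ahead of it and the grasp point (between the pads) lies 155 mm ahead of it; y points along the fingers, x is the direction in which the jaws open and shut, and the axes are right-handed (so a half turn about y gives the same grasp; the last joint's range is limited). The gripper opens to 85 mm and grips with 20 to 120 N. Pads are 22 mm wide; open, the fingers measure 114 mm over their backs; the gripper's body (76 mm by 85 mm) begins 54 mm behind the grasp point. The pads swing forward as they close: fully open they stand 13 mm farther back than shut.
Start: joints at [-1.3, 0.245, 1.558, -0, 1.339, -0.174], TCP at [0.28, -0.587, 0.405] pointing down, gripper open.
Joint ranges: [-3.13, 3.13], [-1.02, 2.26], [0.13, 2.54], [-0.95, 4.09], [0.21, 2.88], [-2.74, 2.74]. Speed limits (rad/s): [2.57, 2.57, 3.14, 3.14, 3.14, 3.14].

INTERFACE

Orientations are given as a rotation vector (axis times angle).
In Python, from station import arm gives the robot as it stands.
- The arm moves only by the tool drive_tool, never from a script. Its argument "commands" is a list of rows, each a list of 7 numbers: the shift along the tool's x, y, z in cm, then the turn, a rotation vector about the tool's x, y, z in degrees, then the finger opening in cm, from 0 to 8.54. A call has 1 to 8 rows; each row shifts and turns the commanded pose from where the row before left it, along the tool's axes as they then stand; what a row does not reach is not made up. A row lasts 1/12 s, in which the tool goes at most 41.7 mm and 7.16 degrees, less where a joint would pass 70% of its speed; a pose out of reach is approached as far as the arm can. A call is refused whole if a number of a shift passes 4.17 or a number of a turn 7.16, either way. A call with a gripper value outside its range is refused whole. The fingers move at their own pace and stop on an object; the grip force is fixed at half the most. Time passes only in rows, so rows that do not move let the fingers close. It gives the time, the measured TCP pose, the force and the opening at its end, in the units of the state.
- arm.get_state(): the state, without advancing time (a new reading comes with each control period).
- arm.get_image(name): name is "scene" or "top" or "wrist"; returns a dict with "frame" (400x640x3 uint8, red, green, blue), "K" (3x3 intrinsics, pixels), "T" (4x4, takes a point from camera to world coordinates). Camera axes: x right, y down, z forward; pixel columns grow to the right and rows downward; lengths in m; the calibration is good to about 2 mm. The wrist camera is an equidistant fisheye: a pixel r from the principal point sees the ray r / f radians off the axis. A picture is of the moment at which its call begins. There is no depth.
- arm.sign_off(): hands the job in, once; it reports no verdict.
The state is a dict: "time": time; "joint_pos": joint angles; "joint_velocities": joint speeds; "tau": joint torques, N m; "position": TCP position; "orientation": TCP orientation; "wrist_force": force on the tool from outside, world axes, zero at the start; "wrist_torque": the same for the moment, N m; "gripper_width": finger opening in m.
Only numpy, scipy, OpenCV 4.12 (cv2) and the standard library are available. Lean on these libraries where they do the work, as an engineer would, in place of code of your own. Each camera call takes 0.05 s, during which the arm holds its last target.

## Working session

There is one attempt and no reset: what is moved stays moved. The work goes in short steps, Python scripts to look and compute and a tool call to move; the robot and the scene stay as the last step left them, time stands still between calls to the robot, and variables do not carry over. Pictures are saved under pics/ and viewed, and the job is handed in when it is done.

Besides the shell and the picture viewer there is one more tool, called after "Emit:" as name([rows], argument=value, ...), one row to a line, values as JSON. drive_tool: Moves the arm, as the interface text tells. Its arguments: {"type":"object","properties":{"commands":{"type":"array"}},"required":["commands"]}

```bash
mkdir -p pics; ls; python3 - <<'E'
from station import arm
import cv2,numpy as np
s=arm.get_state();print(s['time'],s['position'],s['orientation'],s['gripper_width'])
for n in ['scene','top','wrist']:
    i=arm.get_image(n);cv2.imwrite(f'pics/{n}0.png',i['frame'][:,:,::-1]);print(n,i['K'].tolist(),i['T'].round(4).tolist())
E
```

```text
pics
0.0 [ 0.27963551 -0.58650674  0.40354784] [-1.38603724  0.87665514 -0.87420492] 0.08511231980043535
scene [[415.4260410965652, 0.0, 316.77024644745296], [0.0, 415.4260410965652, 196.68612004919575], [0.0, 0.0, 1.0]] [[-0.5188, 0.51, -0.6861, 1.3079], [0.8549, 0.302, -0.4219, 0.5021], [-0.0079, -0.8054, -0.5926, 0.7571], [0.0, 0.0, 0.0, 1.0]]
top [[454.043528467299, 0.0, 326.517971755321], [0.0, 454.043528467299, 194.7268493619469], [0.0, 0.0, 1.0]] [[-0.0299, -0.9901, 0.1372, 0.3401], [-0.9995, 0.0279, -0.0171, 0.0298], [0.0131, -0.1376, -0.9904, 1.21], [0.0, 0.0, 0.0, 1.0]]
wrist [[309.70691628693146, 0.0, 320.1960725220989], [0.0, 309.70691628693146, 195.45717591867844], [0.0, 0.0, 1.0]] [[0.4297, -0.8598, -0.2759, 0.3488], [-0.903, -0.4098, -0.1292, -0.5534], [-0.002, 0.3046, -0.9525, 0.372], [0.0, 0.0, 0.0, 1.0]]
```

View pics/scene0.png

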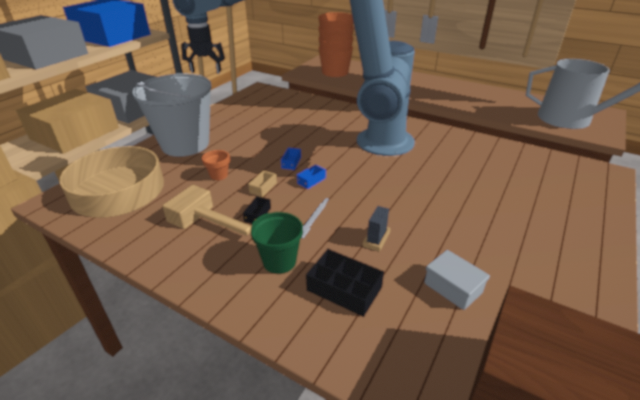

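View pics/top0.png

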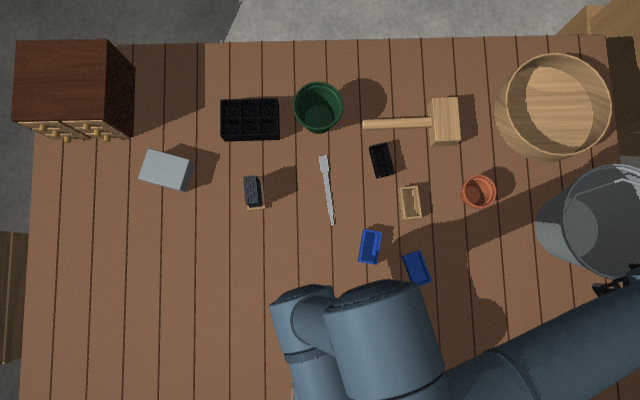

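```bash
python3 - <<'E'
from station import arm
from scipy.spatial.transform import Rotation as R
s=arm.get_state();print(R.from_rotvec(s['orientation']).as_matrix().round(3),s['joint_pos'])
E
```

```text
[[ 0.43  -0.     0.903]
 [-0.903  0.001  0.43 ]
 [-0.002 -1.     0.   ]] [-1.30013139e+00  2.45673758e-01  1.55872050e+00 -1.54538111e-05
  1.33872871e+00 -1.74084302e-01]
```

```bash
python3 - <<'E'
import cv2,numpy as np
t=cv2.imread('pics/top0.png');s=cv2.imread('pics/scene0.png')
f=lambda im,x,y,w,h:cv2.resize(im[y:y+h,x:x+w],(400,300),interpolation=cv2.INTER_CUBIC)
cv2.imwrite('pics/crop0.png',np.vstack([np.hstack([f(t,220,165,80,60),f(t,371,173,80,60)]),np.hstack([f(s,340,195,80,60),f(s,222,153,80,60)])]))
E
```

```text
(no output)
```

View pics/crop0.png

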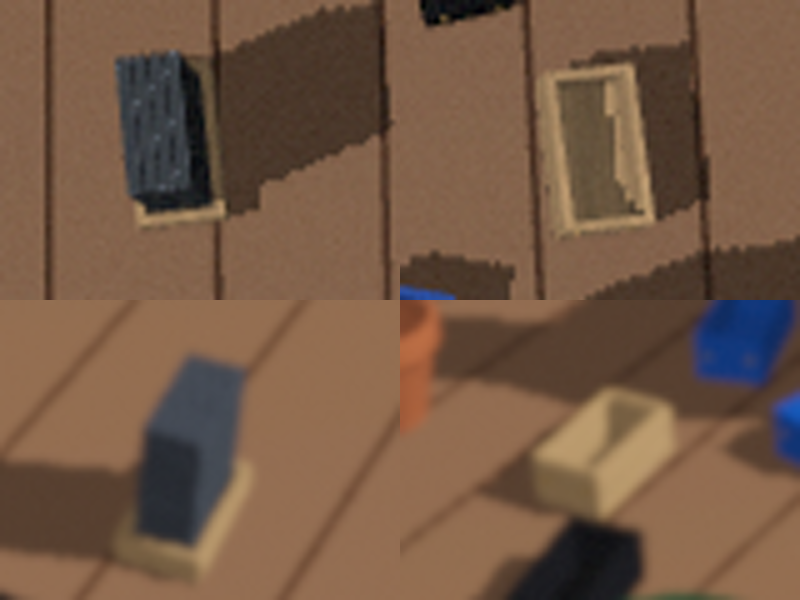

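View pics/wrist0.png

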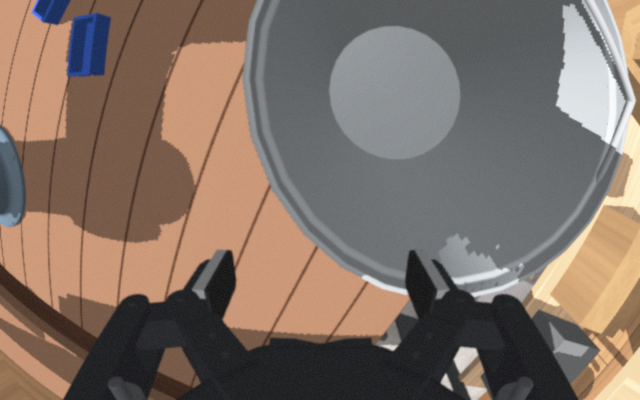

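```bash
cat > h.py <<'E'
import cv2,numpy as np
from station import arm
from scipy.spatial.transform import Rotation as R
def ray(K,T,uv,fish=False):
    d=np.array([(uv[0]-K[0,2])/K[0,0],(uv[1]-K[1,2])/K[1,1],1.])
    if fish:
        r=np.hypot(d[0],d[1]); d=np.array([d[0]/r*np.sin(r),d[1]/r*np.sin(r),np.cos(r)]) if r>1e-9 else np.array([0,0,1.])
    return T[:3,3],T[:3,:3]@d
def plane(K,T,uv,z,fish=False):
    o,d=ray(K,T,uv,fish); return o+d*(z-o[2])/d[2]
def proj(K,T,p,fish=False):
    c=T[:3,:3].T@(np.asarray(p)-T[:3,3])
    if fish:
        r=np.hypot(c[0],c[1]);a=np.arctan2(r,c[2]);c=np.array([c[0]/r*a,c[1]/r*a,1.])
    else:c=c/c[2]
    return np.array([K[0,0]*c[0]+K[0,2],K[1,1]*c[1]+K[1,2]])
def pose():
    s=arm.get_state();return np.array(s['position']),R.from_rotvec(s['orientation']).as_matrix(),s
def snap(name,fn):
    i=arm.get_image(name);cv2.imwrite('pics/'+fn,i['frame'][:,:,::-1]);return i
def go(gp,Rt,L=.155,arcz=None):
    """delta from present pose to grasp point gp with tool rotation Rt, in tool axes cm/deg"""
    p,Rm,s=pose(); tp=np.asarray(gp)-Rt[:,1]*L
    print('t',s['time'],'grasp now',(p+Rm[:,1]*L).round(4),'shift cm',(Rm.T@(tp-p)*100).round(2),'turn deg',np.degrees(R.from_matrix(Rm.T@Rt).as_rotvec()).round(2))
def tool(xdir,tilt=0):
    x=np.array([np.cos(xdir),np.sin(xdir),0]);y=np.array([0,0,-1.]);return np.array([x,y,np.cross(x,y)]).T
E
python3 - <<'E'
from h import *
i=arm.get_image('top');K,T=i['K'],i['T']
c=lambda x,y,ox,oy:(ox+x/5-.5+.1,oy+y/5-.4)
print('slate top');
for q in [(117,60),(180,52),(190,185),(130,192)]: print(plane(K,T,c(*q,220,165),.086).round(4))
print('box rim')
for q in [(545,72),(632,65),(653,220),(573,230)]: print(plane(K,T,c(q[0]-400,q[1],371,173),.034).round(4))
i=arm.get_image('wrist');p,Rm,s=pose()
print('cam in tool',(Rm.T@(i['T'][:3,3]-p)).round(4),(Rm.T@i['T'][:3,:3]).round(3))
for n,q,z in [('bluebox',(370,246),.03),('blue2',(416,268),.03),('black',(382,160),.03),('clay',(480,190),.07),('pot',(318,107),.1),('widger',(327,190),0),('bucketL',(538,215),.2),('bucketB',(610,225),.2),('mallethead',(445,122),.06),('malh',(363,124),.04)]: print(n,plane(K,T,q,z).round(3))
E
```

```text
slate top
[0.5476 0.2183 0.086 ]
[0.5508 0.1868 0.086 ]
[0.4834 0.1824 0.086 ]
[0.4807 0.2122 0.086 ]
box rim
[ 0.5181 -0.1831  0.034 ]
[ 0.5205 -0.2291  0.034 ]
[ 0.4386 -0.2354  0.034 ]
[ 0.4346 -0.1933  0.034 ]
cam in tool [-0.0002  0.0319  0.0767] [[ 1.    -0.    -0.001]
 [ 0.001 -0.305  0.952]
 [-0.001 -0.952 -0.305]]
bluebox [ 0.367 -0.099  0.03 ]
blue2 [ 0.307 -0.215  0.03 ]
black [ 0.593 -0.141  0.03 ]
clay [ 0.499 -0.382  0.07 ]
pot [0.719 0.025 0.1  ]
widger [0.521 0.007 0.   ]
bucketL [ 0.421 -0.461  0.2  ]
bucketB [ 0.394 -0.621  0.2  ]
mallethead [ 0.683 -0.307  0.06 ]
malh [ 0.689 -0.093  0.04 ]
```

Emit:
drive_tool([
  [0,-3,0,0,0,0,8.5],
  [0,-3,0,0,0,0,8.5],
  [0,0,0,0,7,0,8.5],
  [0,0,0,0,7,0,8.5],
  [0,0,0,0,7,0,8.5],
  [0,0,0,0,0,0,8.5],
])

```text
time: 0.75
position: [0.2797, -0.5867, 0.4647]
orientation: [-1.244, 1.153, -1.153]
wrist_force: [-0.4, 0.2, -0.3]
gripper_width: 0.0852
```

```bash
python3 - <<'E'
from h import *
# view pose: above box
a=np.radians(-85.0)
print(tool(a).round(2)); go([.45,-.21,.22],tool(a)); go([.50,.2,.22],tool(a)); print(pose()[2]['wrist_force'])
E
```

```text
[[ 0.09  0.    1.  ]
 [-1.    0.    0.09]
 [ 0.   -1.    0.  ]]
t 0.75 grasp now [ 0.2797 -0.5867  0.3097] shift cm [-36.26   8.97  19.86] turn deg [-0.   -0.62 -0.  ]
t 0.75 grasp now [ 0.2797 -0.5867  0.3097] shift cm [-76.76   8.97  27.97] turn deg [-0.   -0.62 -0.  ]
[-0.42975933  0.2298174  -0.26742481]
```

Emit:
drive_tool([
  [-3.5,0,1.8,0,0,0,8.5],
  [-3.5,0,1.8,0,0,0,8.5],
  [-3.5,0,1.8,0,0,0,8.5],
  [-3.5,0,1.8,0,0,0,8.5],
  [-3.5,0,1.8,0,0,0,8.5],
  [-3.5,0,1.8,0,0,0,8.5],
  [-3.5,0,1.8,0,0,0,8.5],
  [-3.5,0,1.8,0,0,0,8.5],
])

```text
time: 1.42
position: [0.4016, -0.2945, 0.4646]
orientation: [-1.246, 1.149, -1.149]
wrist_force: [1.8, 0.5, -0.3]
gripper_width: 0.0849
```

Emit:
drive_tool([
  [-3.5,2,1.8,0,0,0,8.5],
  [-3.5,2,1.8,0,0,0,8.5],
  [-1.2,2,0,0,0,0,8.5],
  [0,2,0,0,0,0,8.5],
  [0,0,0,0,0,0,8.5],
  [0,0,0,0,0,0,8.5],
  [0,0,0,0,0,0,8.5],
])

```text
time: 2.0
position: [0.4293, -0.2165, 0.3882]
orientation: [-1.245, 1.149, -1.152]
wrist_force: [0.5, -0.7, 0.0]
gripper_width: 0.0846
```

```bash
python3 - <<'E'
from h import *
a=np.radians(-85.0); i=snap('wrist','w1.png'); go([.45,-.21,.22],tool(a)); print(proj(i['K'],i['T'],[.478,-.21,.034],True))
E
```

```text
t 2.05 grasp now [ 0.4297 -0.217   0.2336] shift cm [-0.51  1.36  2.11] turn deg [-0.11 -0.51  0.11]
[316.89161176 126.40992788]
```

View pics/w1.png

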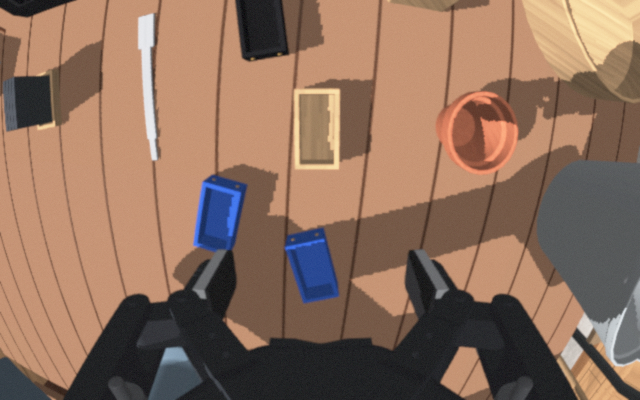

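```bash
cat >> h.py <<'E'
def woodbox(i,exp,z,fn,win=60,fish=True):
    im=i['frame'].astype(int);c=proj(i['K'],i['T'],exp,fish).astype(int)
    r,g,b=im[...,0],im[...,1],im[...,2]
    m=((g>0.76*r)&(r>90)&(g-b>15)).astype(np.uint8)*255
    w=np.zeros_like(m);w[max(0,c[1]-win):c[1]+win,max(0,c[0]-win):c[0]+win]=1;m*=w
    cs,_=cv2.findContours(m,cv2.RETR_EXTERNAL,cv2.CHAIN_APPROX_NONE)
    k=max(cs,key=cv2.contourArea)[:,0]
    P=np.array([plane(i['K'],i['T'],q,z,fish)[:2] for q in k])
    rr=cv2.minAreaRect((P*1000).astype(np.float32))
    cv2.imwrite('pics/'+fn,cv2.resize(np.hstack([m[c[1]-win:c[1]+win,max(0,c[0]-win):c[0]+win],cv2.cvtColor(i['frame'],cv2.COLOR_RGB2GRAY)[c[1]-win:c[1]+win,max(0,c[0]-win):c[0]+win]]),None,fx=3,fy=3))
    return rr,P
E
python3 - <<'E'
from h import *
i=arm.get_image('wrist'); print(i['frame'][126,297],i['frame'][130,315],i['frame'][126,270]); rr,P=woodbox(i,[.478,-.21,.034],.034,'m1.png');print(rr)
E
```

```text
[241 209 158] [157 130  98] [200 151 120]
((480.6674499511719, -221.79568481445312), (96.94713592529297, 73.02041625976562), 3.6375319957733154)
```

View pics/m1.png

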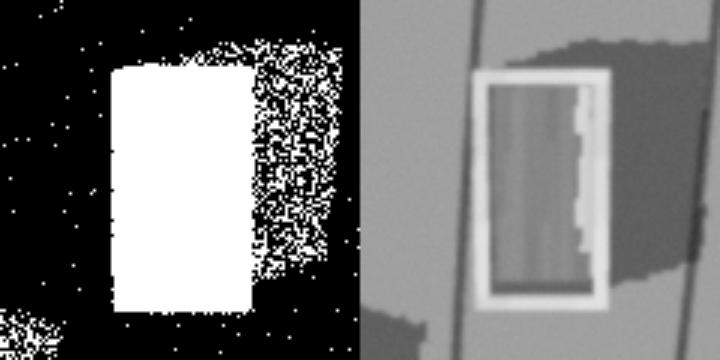

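```bash
sed -i 's/(r>90)/(r>125)/; s/    cs,_=cv2/    m=cv2.morphologyEx(m,cv2.MORPH_OPEN,np.ones((5,5),np.uint8))\n    cs,_=cv2/' h.py
python3 - <<'E'
from h import *
i=arm.get_image('wrist'); rr,P=woodbox(i,[.478,-.21,.034],.034,'m1.png');print(rr)
E
```

```text
((475.6478271484375, -209.97593688964844), (86.02055358886719, 48.86967468261719), 4.111918926239014)
```

Emit:
drive_tool([
  [-0.5,3,1,0,-0.5,0,8.5],
  [0,3,0,0,0,0,8.5],
  [0,3,0,0,0,0,8.5],
  [0,0,0,0,0,0,8.5],
  [0,0,0,0,0,0,8.5],
  [0,0,0,0,0,0,8.5],
])

```text
time: 2.65
position: [0.4393, -0.2109, 0.2991]
orientation: [-1.249, 1.142, -1.148]
wrist_force: [1.1, -0.8, 0.6]
gripper_width: 0.0849
```

```bash
python3 - <<'E'
from h import *
i=snap('wrist','w2.png'); rr,P=woodbox(i,[.478,-.21,.034],.034,'m2.png',80);print(rr,i['T'][:3,3])
i=snap('top','t2.png'); rr,P=woodbox(i,[.478,-.21,.034],.034,'m2t.png',30,False);print(rr)
E
```

```text
((475.508056640625, -209.54779052734375), (86.55348205566406, 49.484458923339844), 4.858545303344727) [ 0.51586537 -0.204662    0.26752621]
((483.6070556640625, -184.94227600097656), (10.493854522705078, 10.801799774169922), 87.0223388671875)
```

View pics/m2.png

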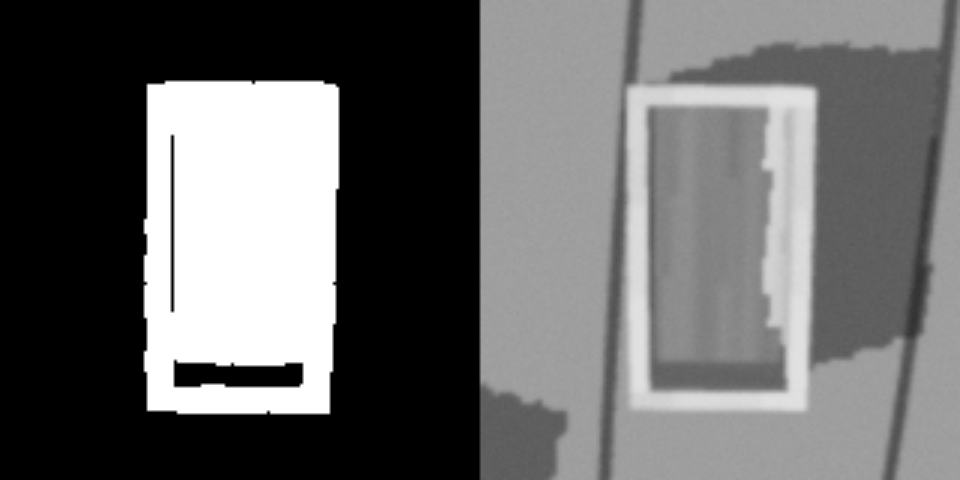

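```bash
python3 - <<'E'
from h import *
go([.475,.2,.18],tool(np.radians(-85.3)))
E
```

```text
t 2.75 grasp now [ 0.4401 -0.2114  0.1446] shift cm [-40.62  -3.65   7.11] turn deg [-0.2   0.27  0.19]
```

Emit:
drive_tool([
  [-3.4,-2,0.6,0,0,0,8.5],
  [-3.4,-1.6,0.6,0,0,0,8.5],
  [-3.4,0,0.6,0,0,0,8.5],
  [-3.4,0,0.6,0,0,0,8.5],
  [-3.4,0,0.6,0,0,0,8.5],
  [-3.4,0,0.6,0,0,0,8.5],
  [-3.4,0,0.6,0,0,0,8.5],
  [-3.4,0,0.6,0,0,0,8.5],
])

```text
time: 3.42
position: [0.4632, 0.0667, 0.3353]
orientation: [-1.246, 1.141, -1.148]
wrist_force: [-0.3, 0.1, -1.0]
gripper_width: 0.085
```

Emit:
drive_tool([
  [-3.4,0,0.6,0,0,0,8.5],
  [-3.4,0,0.6,0,0,0,8.5],
  [-3.4,0,0.6,0,0,0,8.5],
  [-3.2,0,0.6,0,0,0,8.5],
  [0,0,0,0,0,0,8.5],
  [0,0,0,0,0,0,8.5],
  [0,0,0,0,0,0,8.5],
])

```text
time: 4.0
position: [0.4754, 0.2005, 0.3342]
orientation: [-1.248, 1.143, -1.146]
wrist_force: [0.4, -0.1, -0.7]
gripper_width: 0.085
```

```bash
python3 - <<'E'
from h import *
i=snap('wrist','w3.png'); go([.48,.2,.18],tool(np.radians(-85.3)));print(proj(i['K'],i['T'],[.516,.2,.086],True),i['T'].round(4).tolist())
E
```

```text
t 4.05 grasp now [0.4756 0.2    0.1789] shift cm [ 0.04 -0.11  0.46] turn deg [-0.09  0.24  0.01]
[325.45876461 151.65256377] [[0.0866, -0.9494, -0.3018, 0.5519], [-0.9962, -0.0825, -0.0263, 0.2069], [0.0001, 0.3029, -0.953, 0.3027], [0.0, 0.0, 0.0, 1.0]]
```

View pics/w3.png

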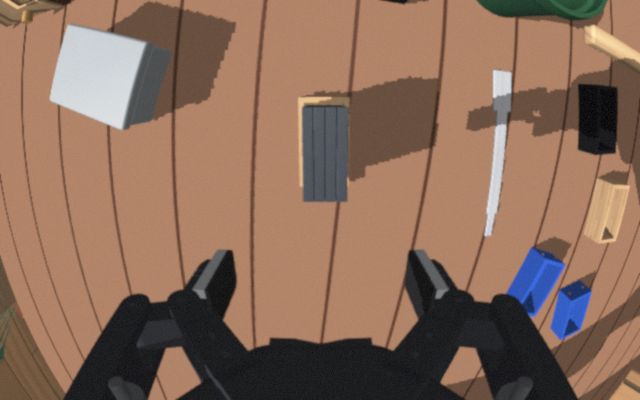

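```bash
python3 - <<'E'
from h import *
i=arm.get_image('wrist');im=i['frame'].astype(int);r,b=im[...,0],im[...,2]
m=((b>=r)&(im.sum(2)<380)).astype(np.uint8)*255;w=np.zeros_like(m);w[85:230,280:380]=1;m*=w
m=cv2.morphologyEx(m,cv2.MORPH_OPEN,np.ones((3,3),np.uint8))
cs,_=cv2.findContours(m,0,cv2.CHAIN_APPROX_NONE);k=max(cs,key=cv2.contourArea)[:,0]
P=np.array([plane(i['K'],i['T'],q,.086,True)[:2] for q in k]);rr=cv2.minAreaRect((P*1000).astype(np.float32));print(rr)
print(plane(i['K'],i['T'],(298,96),.016,True),plane(i['K'],i['T'],(349,96),.016,True))
cv2.imwrite('pics/m3.png',cv2.resize(np.hstack([np.repeat(m[80:230,260:400,None],3,2),i['frame'][80:230,260:400,::-1]]),None,fx=2.8,fy=2.8,interpolation=cv2.INTER_CUBIC))
c=np.array(rr[0])/1000
go([c[0],c[1],.18],tool(np.radians(-85.3)))
E
```

```text
((513.998046875, 200.25718688964844), (68.28743743896484, 30.823793411254883), 4.904171943664551)
[0.55396943 0.22673225 0.016     ] [0.55804851 0.18046153 0.016     ]
t 4.1 grasp now [0.4755 0.1997 0.1787] shift cm [ 0.28 -0.13  3.85] turn deg [-0.07  0.21  0.  ]
```

View pics/m3.png

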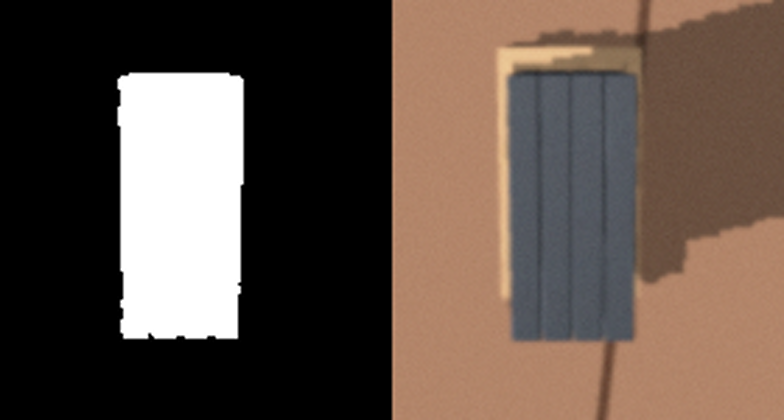

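Emit:
drive_tool([
  [0.28,0,2,0,0,0,8.5],
  [0,0,1.85,0,0,0,8.5],
  [0,2.5,0,0,0,0,8.5],
  [0,2.5,0,0,0,0,8.5],
  [0,0,0,0,0,0,8.5],
  [0,0,0,0,0,0,8.5],
])

```text
time: 4.6
position: [0.5134, 0.2001, 0.282]
orientation: [-1.251, 1.148, -1.145]
wrist_force: [1.0, -0.2, 0.4]
gripper_width: 0.085
```

```bash
python3 - <<'E'
from h import *
i=snap('wrist','w4.png'); go([.514,.2003,.066],tool(np.radians(-85.2)))
E
```

```text
t 4.65 grasp now [0.514  0.2004 0.1286] shift cm [0.01 6.26 0.  ] turn deg [-0.    0.11  0.  ]
```

View pics/w4.png

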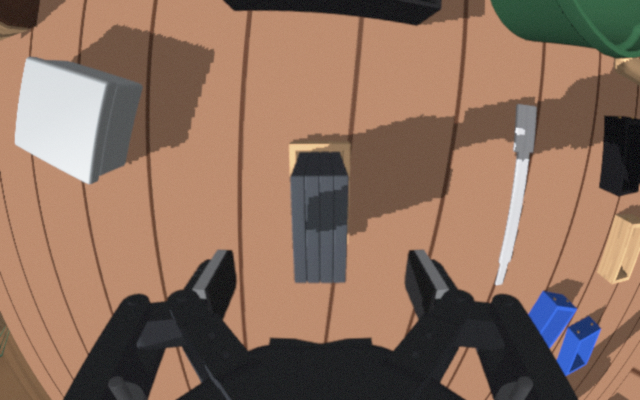

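Emit:
drive_tool([
  [0,2,0,0,0,0,8.5],
  [0,2,0,0,0,0,8.5],
  [0,1.25,0,0,0,0,8.5],
  [0,1,0,0,0,0,8.5],
  [0,0,0,0,0,0,8.5],
  [0,0,0,0,0,0,8.5],
])

```text
time: 5.15
position: [0.514, 0.2012, 0.2209]
orientation: [-1.249, 1.145, -1.145]
wrist_force: [0.2, -0.3, 0.9]
gripper_width: 0.085
```

Emit:
drive_tool([
  [0,0,0,0,0,0,5.5],
  [0,0,0,0,0,0,4.5],
  [0,0,0,0,0,0,4],
  [0,0,0,0,0,0,3.6],
  [0,0,0,0,0,0,3.3],
  [0,0,0,0,0,0,2.5],
  [0,0,0,0,0,0,0],
  [0,0,0,0,0,0,0],
])

```text
time: 5.82
position: [0.5141, 0.2012, 0.221]
orientation: [-1.249, 1.144, -1.145]
wrist_force: [-0.7, -1.5, 5.0]
gripper_width: 0.0316
```

Emit:
drive_tool([
  [0,0,0,0,0,0,0],
  [0,0,0,0,0,0,0],
  [0,0,0,0,0,0,0],
  [0,0,0,0,0,0,0],
  [0,0,0,0,0,0,0],
  [0,0,0,0,0,0,0],
])

```text
time: 6.32
position: [0.5141, 0.2012, 0.221]
orientation: [-1.249, 1.144, -1.145]
wrist_force: [-0.6, -1.3, 5.3]
gripper_width: 0.0314
```

```bash
python3 - <<'E'
from h import *
i=snap('wrist','w5.png');i=snap('scene','s5.png'); go([.514,.2003,.066],tool(np.radians(-85.2)));s=pose()[2];print(s['gripper_width'],s['wrist_force'])
f=cv2.imread('pics/s5.png')[170:270,320:440];cv2.imwrite('pics/s5c.png',cv2.resize(np.vstack([f]),None,fx=5,fy=5,interpolation=cv2.INTER_CUBIC))
E
```

```text
t 6.4167 grasp now [0.5142 0.2011 0.066 ] shift cm [ 0.08  0.   -0.02] turn deg [-0.05  0.19  0.01]
0.03166701916860872 [-0.05598767 -2.38122729  5.56583542]
```

View pics/w5.png

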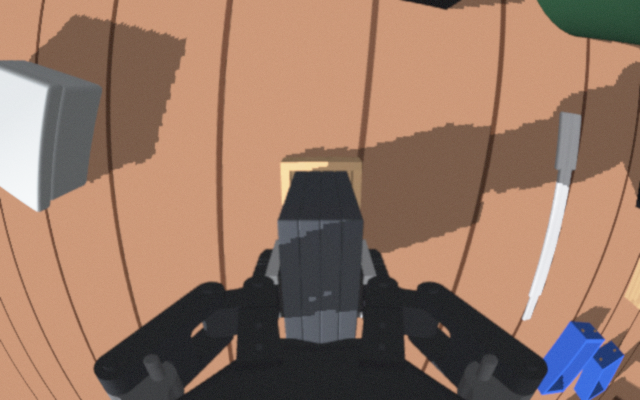

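View pics/s5c.png

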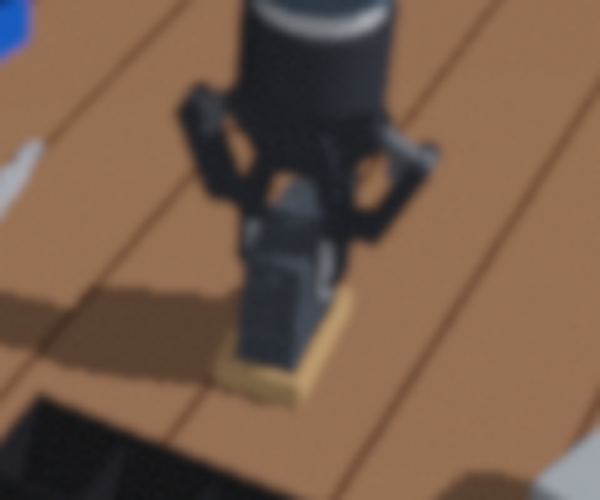

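Emit:
drive_tool([
  [0,-0.5,0,0,0,0,0],
  [0,-1,0,0,0,0,0],
  [0,-1,0,0,0,0,0],
  [0,-1.5,0,0,0,0,0],
  [0,-2,0,0,0,0,0],
  [0,-2,0,0,0,0,0],
  [0,-1,0,0,0,0,0],
  [0,0,0,0,0,0,0],
])

```text
time: 7.08
position: [0.5145, 0.2014, 0.3136]
orientation: [-1.244, 1.141, -1.147]
wrist_force: [0.1, 0.1, -4.7]
gripper_width: 0.0315
```

```bash
python3 - <<'E'
from h import *
i=snap('wrist','w6.png');i=snap('scene','s6.png'); go([.4755,-.2097,.16],tool(np.radians(-85.2)));s=pose()[2];print(s['gripper_width'],s['wrist_force'])
f=cv2.imread('pics/s6.png')[150:250,320:440];cv2.imwrite('pics/s6c.png',cv2.resize(np.vstack([f]),None,fx=5,fy=5,interpolation=cv2.INTER_CUBIC))
E
```

```text
t 7.1833 grasp now [0.5133 0.2011 0.1551] shift cm [40.6  -0.48 -7.35] turn deg [ 0.03  0.18 -0.  ]
0.03131885598833118 [-0.77951982  0.43063722 -3.57534747]
```

View pics/w6.png

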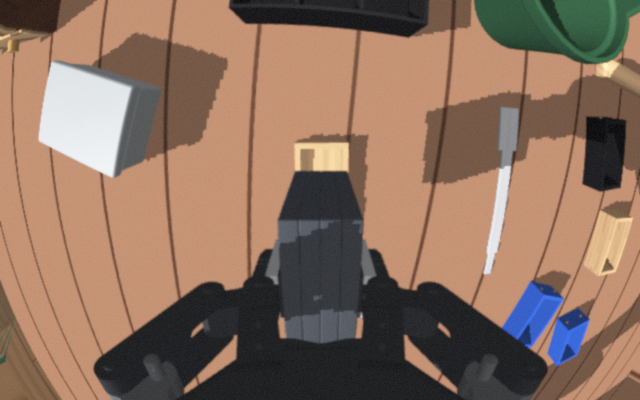

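View pics/s6c.png

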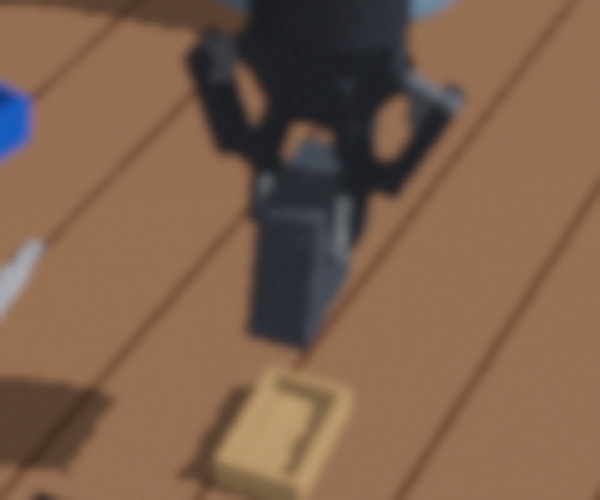

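Emit:
drive_tool([
  [1,0,-0.2,0,0,0,0],
  [2,0,-0.4,0,0,0,0],
  [3,0,-0.5,0,0,0,0],
  [3,0,-0.5,0,0,0,0],
  [3,0,-0.5,0,0,0,0],
  [3,0,-0.5,0,0,0,0],
  [3,0,-0.5,0,0,0,0],
  [3,0,-0.5,0,0,0,0],
])

```text
time: 7.85
position: [0.4949, -0.0129, 0.3088]
orientation: [-1.251, 1.148, -1.143]
wrist_force: [1.0, -0.9, -4.8]
gripper_width: 0.0317
```

Emit:
drive_tool([
  [3,0,-0.5,0,0,0,0],
  [3,0,-0.5,0,0,0,0],
  [3,0,-0.5,0,0,0,0],
  [3,0,-0.5,0,0,0,0],
  [3,0,-0.5,0,0,0,0],
  [2.5,0,-0.5,0,0,0,0],
  [2,0,-0.5,0,0,0,0],
  [1,0,-0.3,0,0,0,0],
])

```text
time: 8.52
position: [0.4749, -0.221, 0.309]
orientation: [-1.249, 1.149, -1.145]
wrist_force: [-0.6, 0.8, -5.0]
gripper_width: 0.0316
```

Emit:
drive_tool([
  [0,0,0,0,0,0,0],
  [0,0,0,0,0,0,0],
  [0,0,0,0,0,0,0],
  [0,0,0,0,0,0,0],
])

```text
time: 8.85
position: [0.476, -0.2176, 0.3099]
orientation: [-1.25, 1.145, -1.143]
wrist_force: [-0.1, -0.8, -4.8]
gripper_width: 0.0316
```

```bash
python3 - <<'E'
from h import *
i=snap('wrist','w7.png');go([.4755,-.2097,.16],tool(np.radians(-85.2)));s=pose()[2];print(s['gripper_width'],s['wrist_force'])
f=cv2.imread('pics/w7.png')[100:250,220:420];cv2.imwrite('pics/w7c.png',cv2.resize(f,None,fx=4,fy=4,interpolation=cv2.INTER_CUBIC))
E
```

```text
t 8.9 grasp now [ 0.4761 -0.2176  0.1551] shift cm [-0.8  -0.49  0.01] turn deg [ 0.02  0.27 -0.04]
0.0312645816213428 [ 0.19218555 -0.47764448 -3.73636472]
```

View pics/w7c.png

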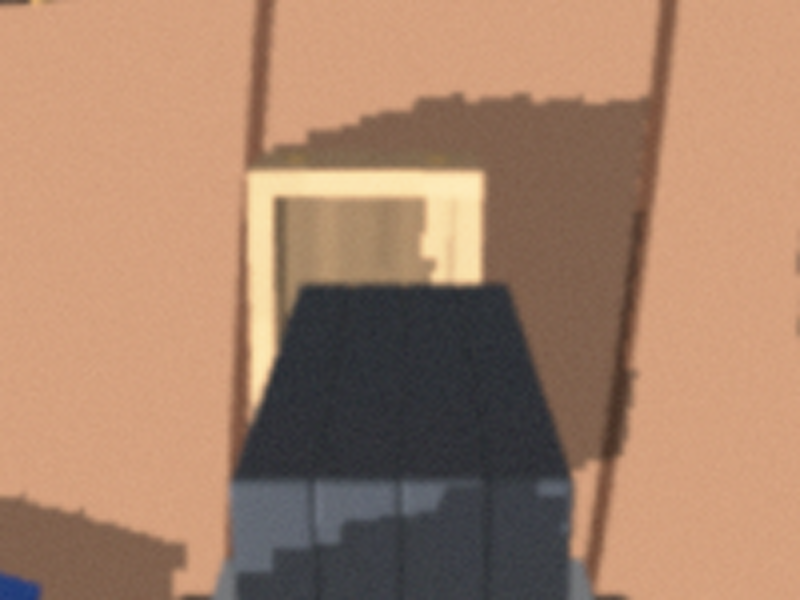

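```bash
cat >> h.py <<'E'
def rel(i,pts,z,ox,oy,sc):
    p,Rm,s=pose();g=p+Rm[:,1]*.155
    out=[]
    for q in pts:
        w=plane(i['K'],i['T'],(ox+(q[0]+.5)/sc-.5,oy+(q[1]+.5)/sc-.5),z,True);out.append((Rm.T@(w-g)*1000))
    return np.array(out)
E
python3 - <<'E'
from h import *
i=arm.get_image('wrist');p,Rm,s=pose();gz=(p+Rm[:,1]*.155)[2]
print('tool x,y,z mm');print(rel(i,[(233,482),(570,482)],gz+.02,220,100,4).round(1))
print(rel(i,[(301,286),(508,286)],gz-.06,220,100,4).round(1))
print(rel(i,[(249,171),(484,171),(277,197)],.034,220,100,4).round(1))
E
```

```text
tool x,y,z mm
[[-15.2 -20.   34.2]
 [ 15.3 -20.   34.2]]
[[-15.3  60.   33.5]
 [ 16.2  60.   33.5]]
[[-30.4 121.3  42.8]
 [ 16.3 121.3  42.6]
 [-24.9 121.3  37.4]]
```

```bash
cat >> h.py <<'E'
import json
def setbox(bx,bz,yawcorr=0):  # box centre in tool x,z mm now (tool level)
    p,Rm,s=pose();w=p+Rm@np.array([bx,0,bz])/1000
    json.dump(dict(c=[w[0],w[1]],xdir=float(np.arctan2(Rm[1,0],Rm[0,0])+np.radians(yawcorr))),open('box.json','w'));print(w,np.degrees(json.load(open('box.json'))['xdir']))
PC=np.array([.00025,.175,-.0008])
def tgt(off,zc,th,dx=0):
    """pile centre off mm along tool z from box centre, zc mm above inner floor, th deg far-down"""
    b=json.load(open('box.json'));R0=tool(b['xdir'])
    c=np.array([*b['c'],.006+zc/1000])+R0[:,2]*off/1000+R0[:,0]*dx/1000
    Rt=R0@R.from_rotvec([-np.radians(th),0,0]).as_matrix()
    tp=c-Rt@PC;p,Rm,s=pose()
    pc=p+Rm@PC-np.array([*b['c'],.006])
    print('t %.2f'%s['time'],'pile now x(off),side,z mm',(R0[:,2]@pc*1000).round(1),(R0[:,0]@pc*1000).round(1),(pc[2]*1000).round(1),'| shift cm',(Rm.T@(tp-p)*100).round(2),'turn',np.degrees(R.from_matrix(Rm.T@Rt).as_rotvec()).round(2),'F',np.round(s['wrist_force'],1),'w',round(s['gripper_width'],4))
E
python3 - <<'E'
from h import *
setbox(-7.05,0.2,0.1)
tgt(5,90,10)
E
```

```text
[ 0.47576886 -0.21072595  0.31027179] -84.83479357408025
t 8.95 pile now x(off),side,z mm -1.1 7.2 129.3 | shift cm [-0.73  4.21  3.64] turn [-9.99 -0.1  -0.03] F [ 0.5  0.5 -3.9] w 0.0314
```

```bash
python3 - <<'E'
from h import *
setbox(-7.05,0.2,-0.2)
tgt(5,90,10)
E
```

```text
[ 0.47576886 -0.21072595  0.31027179] -85.13479357408023
t 8.95 pile now x(off),side,z mm -1.0 7.2 129.3 | shift cm [-0.72  4.21  3.64] turn [-9.99  0.2  -0.  ] F [ 0.5  0.5 -3.9] w 0.0314
```

Emit:
drive_tool([
  [-0.7,0,1,0,0.2,0,0],
  [0,0,1.3,-2,0,0,0],
  [0,0,1.3,-2,0,0,0],
  [0,0,0,-2,0,0,0],
  [0,0,0,-2,0,0,0],
  [0,0,0,-2,0,0,0],
  [0,0,0,0,0,0,0],
  [0,0,0,0,0,0,0],
])

```text
time: 9.62
position: [0.5116, -0.2082, 0.31]
orientation: [-1.379, 1.268, -1.065]
wrist_force: [0.1, 0.1, -5.4]
gripper_width: 0.0312
```

```bash
python3 - <<'E'
from h import *
tgt(5,85,10)
E
```

```text
t 9.62 pile now x(off),side,z mm 5.0 0.7 131.7 | shift cm [-0.07  4.6   0.83] turn [-0.07 -0.03 -0.01] F [ 0.1  0.1 -5.4] w 0.0312
```

Emit:
drive_tool([
  [-0.05,1,0.2,0,0,0,0],
  [0,1.2,0.2,0,0,0,0],
  [0,1.2,0.2,0,0,0,0],
  [0,1.2,0.2,0,0,0,0],
  [0,0,0,0,0,0,0],
  [0,0,0,0,0,0,0],
  [0,0,0,0,0,0,0],
])

```text
time: 10.2
position: [0.5113, -0.2083, 0.2633]
orientation: [-1.38, 1.269, -1.065]
wrist_force: [0.8, 0.1, -4.6]
gripper_width: 0.0314
```

```bash
python3 - <<'E'
from h import *
i=snap('wrist','w8.png');tgt(5,64,10)
f=cv2.imread('pics/w8.png')[100:250,220:420];cv2.imwrite('pics/w8c.png',cv2.resize(f,None,fx=4,fy=4,interpolation=cv2.INTER_CUBIC))
E
```

```text
t 10.25 pile now x(off),side,z mm 4.8 1.1 85.6 | shift cm [-0.1   2.12  0.41] turn [-0.05 -0.09  0.03] F [ 0.3 -0.4 -5.2] w 0.0313
```

View pics/w8c.png

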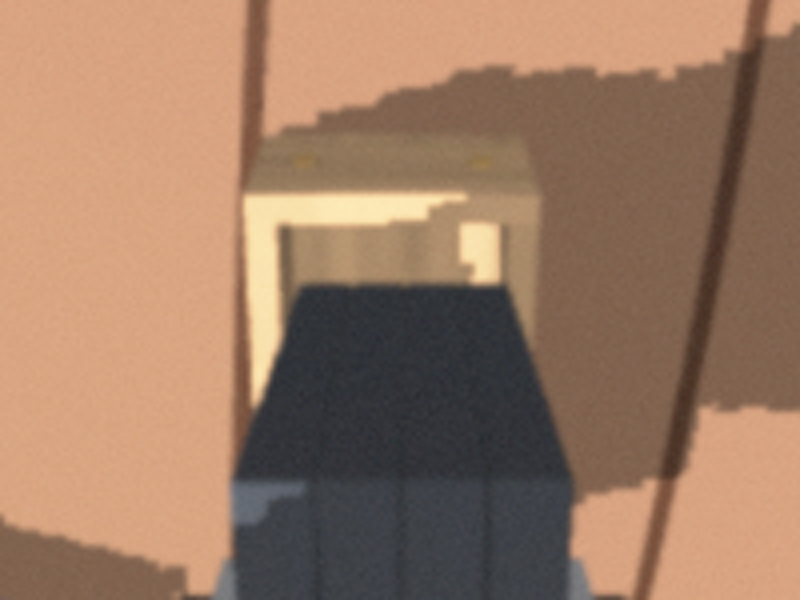

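```bash
python3 - <<'E'
from h import *
i=arm.get_image('wrist');p,Rm,s=pose();b=json.load(open('box.json'));R0=tool(b['xdir'])
def B(q,z):
    w=plane(i['K'],i['T'],(220+(q[0]+.5)/4-.5,100+(q[1]+.5)/4-.5),z,True);return [(R0[:,0]@(w-p)*1000).round(1),(R0[:,2]@(w-p)*1000).round(1)]
pc=p+Rm@PC; lz=pc[2]-.0455
for q,z in [((243,192),.034),((540,192),.034),((279,225),.034),((502,225),.034),((301,286),lz),((508,286),lz)]: print(q,B(q,z))
print('pile centre',(R0[:,0]@(pc-p)*1000).round(1),(R0[:,2]@(pc-p)*1000).round(1), 'boxc',(R0.T@(np.array([*b['c'],0])-p)*1000).round(1))
E
```

```text
(243, 192) [np.float64(-24.7), np.float64(7.2)]
(540, 192) [np.float64(22.2), np.float64(7.0)]
(279, 225) [np.float64(-19.2), np.float64(1.5)]
(502, 225) [np.float64(16.3), np.float64(1.4)]
(301, 286) [np.float64(-15.0), np.float64(-3.8)]
(508, 286) [np.float64(16.5), np.float64(-3.9)]
pile centre 0.4 -31.0 boxc [ -0.7 264.  -35.8]
```

Emit:
drive_tool([
  [-0.2,0.5,0.1,0,0,0,0],
  [0,0.5,0.1,0,0,0,0],
  [0,0,0,0,0,0,0],
  [0,0,0,0,0,0,0],
  [0,0,0,0,0,0,0],
])

```text
time: 10.72
position: [0.5112, -0.2062, 0.253]
orientation: [-1.38, 1.269, -1.065]
wrist_force: [0.4, -0.6, -4.3]
gripper_width: 0.0315
```

```bash
python3 - <<'E'
from h import *
i=snap('wrist','w9.png');tgt(5,64,10)
f=cv2.imread('pics/w9.png')[100:250,220:420];cv2.imwrite('pics/w9c.png',cv2.resize(f,None,fx=4,fy=4,interpolation=cv2.INTER_CUBIC))
E
```

```text
t 10.77 pile now x(off),side,z mm 4.7 -1.2 75.0 | shift cm [0.12 1.08 0.23] turn [-0.01 -0.08 -0.  ] F [-0.9 -0.8 -3.6] w 0.0312
```

View pics/w9c.png

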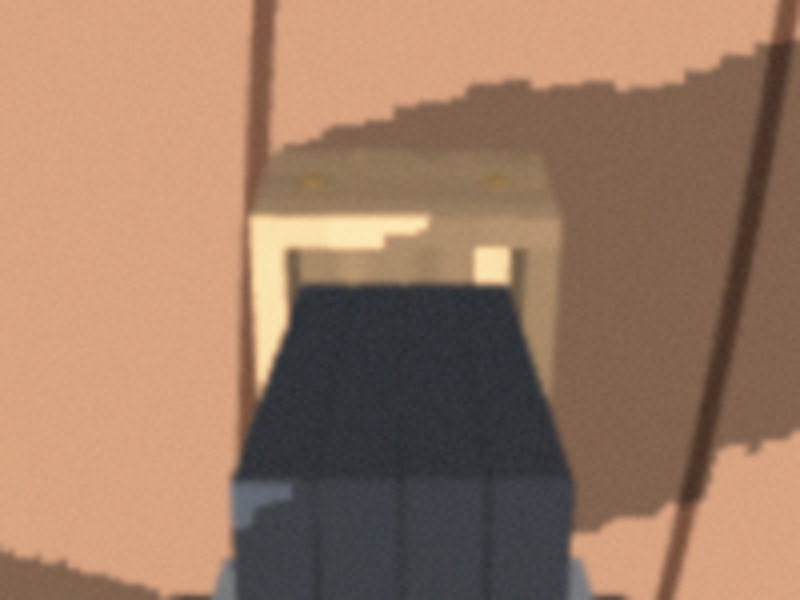

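Emit:
drive_tool([
  [0,0.3,0.06,0,0,0,0],
  [0,0.3,0.06,0,0,0,0],
  [0,0.3,0.06,0,0,0,0],
  [0,0.2,0.04,0,0,0,0],
  [0,0,0,0,0,0,0],
  [0,0,0,0,0,0,0],
  [0,0,0,0,0,0,0],
])

```text
time: 11.35
position: [0.5116, -0.2062, 0.2419]
orientation: [-1.38, 1.269, -1.065]
wrist_force: [0.1, -0.4, -4.3]
gripper_width: 0.0315
```

```bash
python3 - <<'E'
from h import *
i=snap('wrist','w10.png');tgt(2.7,61.5,5,-1.2)
f=cv2.imread('pics/w10.png')[100:250,220:420];i=snap('scene','s10.png');g=cv2.imread('pics/s10.png')[115:205,205:325]
cv2.imwrite('pics/w10c.png',np.hstack([cv2.resize(f,(400,300),interpolation=cv2.INTER_CUBIC),cv2.resize(g,(400,300),interpolation=cv2.INTER_CUBIC)]))
E
```

```text
t 11.40 pile now x(off),side,z mm 4.9 -1.2 63.8 | shift cm [ 0.    0.33 -1.7 ] turn [ 4.99 -0.08  0.  ] F [ 0.1  0.4 -4.9] w 0.0314
```

View pics/w10c.png

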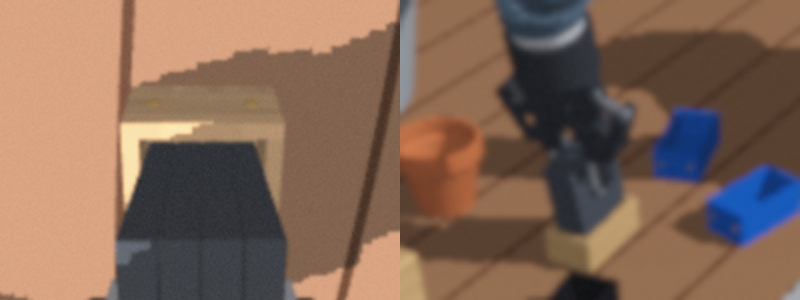

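Emit:
drive_tool([
  [0,0.07,-0.34,1,0,0,0],
  [0,0.07,-0.34,1,0,0,0],
  [0,0.07,-0.34,1,0,0,0],
  [0,0.06,-0.34,1,0,0,0],
  [0,0.06,-0.34,1,0,0,0],
  [0,0,0,0,0,0,0],
  [0,0,0,0,0,0,0],
])

```text
time: 12.03
position: [0.494, -0.2077, 0.241]
orientation: [-1.314, 1.209, -1.108]
wrist_force: [-0.0, 0.3, -4.7]
gripper_width: 0.031
```

```bash
python3 - <<'E'
from h import *
tgt(0.3,59,0,-1.2)
E
```

```text
t 12.03 pile now x(off),side,z mm 2.3 -1.3 60.8 | shift cm [ 0.01  0.25 -1.71] turn [ 5.   -0.1  -0.01] F [-0.   0.3 -4.7] w 0.031
```

Emit:
drive_tool([
  [0,0.07,-0.34,1,0,0,0],
  [0,0.06,-0.34,1,0,0,0],
  [0,0.06,-0.34,1,0,0,0],
  [0,0.06,-0.34,1,0,0,0],
  [0,0.06,-0.34,1,0,0,0],
  [0,0,0,0,0,0,0],
  [0,0,0,0,0,0,0],
])

```text
time: 12.62
position: [0.4769, -0.2091, 0.2387]
orientation: [-1.247, 1.148, -1.148]
wrist_force: [1.1, -0.1, -5.4]
gripper_width: 0.031
```

```bash
python3 - <<'E'
from h import *
i=snap('wrist','w11.png');tgt(0.3,41,0,-1.2)
f=cv2.imread('pics/w11.png')[100:250,220:420];i=snap('scene','s11.png');g=cv2.imread('pics/s11.png')[115:205,205:325]
cv2.imwrite('pics/w11c.png',np.hstack([cv2.resize(f,(400,300),interpolation=cv2.INTER_CUBIC),cv2.resize(g,(400,300),interpolation=cv2.INTER_CUBIC)]))
E
```

```text
t 12.67 pile now x(off),side,z mm 0.7 -1.3 57.8 | shift cm [ 0.01  1.68 -0.04] turn [-0.   -0.09  0.  ] F [-0.4 -0.  -5.7] w 0.0317
```

View pics/w11c.png

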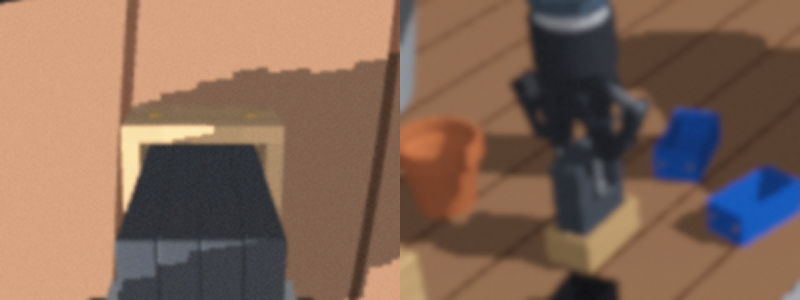

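Emit:
drive_tool([
  [0,0.3,0,0,0,0,0],
  [0,0.3,0,0,0,0,0],
  [0,0.3,0,0,0,0,0],
  [0,0.2,0,0,0,0,0],
  [0,0,0,0,0,0,0],
])

```text
time: 13.13
position: [0.477, -0.2088, 0.227]
orientation: [-1.248, 1.149, -1.146]
wrist_force: [-0.3, -0.1, -5.1]
gripper_width: 0.031
```

```bash
python3 - <<'E'
from h import *
tgt(0.3,40,0,-1.2)
E
```

```text
t 13.13 pile now x(off),side,z mm 0.4 -1.7 46.0 | shift cm [ 0.03  0.6  -0.03] turn [ 0.06 -0.08 -0.06] F [-0.3 -0.1 -5.1] w 0.031
```

Emit:
drive_tool([
  [0,0.2,0,0,0,0,0],
  [0,0.2,0,0,0,0,0],
  [0,0.1,0,0,0,0,0],
  [0,0,0,0,0,0,0],
  [0,0,0,0,0,0,0],
])

```text
time: 13.55
position: [0.4772, -0.209, 0.2227]
orientation: [-1.248, 1.148, -1.147]
wrist_force: [0.9, 0.9, -4.5]
gripper_width: 0.0314
```

```bash
python3 - <<'E'
from h import *
tgt(0.3,40,0,-1.2)
E
```

```text
t 13.55 pile now x(off),side,z mm 0.7 -1.3 41.7 | shift cm [ 0.01  0.17 -0.05] turn [ 0.   -0.08 -0.  ] F [ 0.9  0.9 -4.5] w 0.0314
```

Emit:
drive_tool([
  [0,0.08,0,0,0,0,0],
  [0,0.08,0,0,0,0,0],
  [0,0,0,0,0,0,0],
  [0,0,0,0,0,0,0],
])

```text
time: 13.88
position: [0.4772, -0.209, 0.2212]
orientation: [-1.248, 1.148, -1.147]
wrist_force: [1.0, -0.6, -5.1]
gripper_width: 0.0312
```

```bash
python3 - <<'E'
from h import *
tgt(0.3,40,0,-1.2)
E
```

```text
t 13.88 pile now x(off),side,z mm 0.8 -1.4 40.2 | shift cm [ 0.01  0.02 -0.05] turn [ 0.   -0.08 -0.  ] F [ 1.  -0.6 -5.1] w 0.0312
```

Emit:
drive_tool([
  [0,0.05,0,0,0,0,0],
  [0,0,0,0,0,0,0],
  [0,0,0,0,0,0,0],
])

```text
time: 14.13
position: [0.4773, -0.2091, 0.221]
orientation: [-1.248, 1.147, -1.148]
wrist_force: [-1.4, 1.5, -0.5]
gripper_width: 0.0313
```

Emit:
drive_tool([
  [0,0.05,0,0,0,0,0],
  [0,0,0,0,0,0,0],
  [0,0,0,0,0,0,0],
])

```text
time: 14.38
position: [0.4774, -0.2092, 0.221]
orientation: [-1.248, 1.147, -1.147]
wrist_force: [-3.7, 1.8, 5.5]
gripper_width: 0.0313
```

```bash
python3 - <<'E'
from h import *
i=snap('wrist','w12.png');tgt(0.3,40,0,-1.2)
f=cv2.imread('pics/w12.png')[100:250,220:420];i=snap('scene','s12.png');g=cv2.imread('pics/s12.png')[115:205,205:325]
cv2.imwrite('pics/w12c.png',np.hstack([cv2.resize(f,(400,300),interpolation=cv2.INTER_CUBIC),cv2.resize(g,(400,300),interpolation=cv2.INTER_CUBIC)]))
E
```

```text
t 14.43 pile now x(off),side,z mm 0.9 -1.2 40.0 | shift cm [-0.   -0.   -0.06] turn [ 0.01 -0.07  0.  ] F [-4.5  2.4  4.7] w 0.0313
```

View pics/w12c.png

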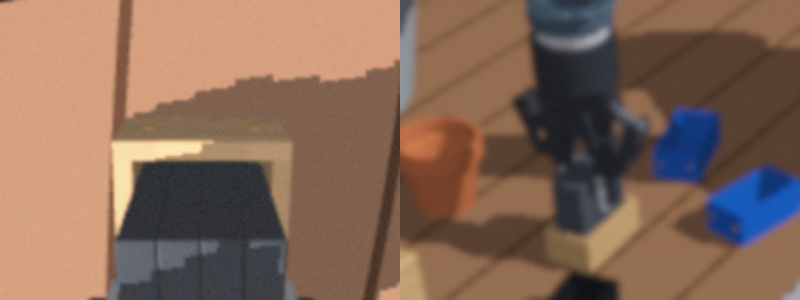

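The pile sits in the box (wrist crop columns 118–285, inside the rim), level at z = 40.0 mm, and its weight is on the floor. I'll release it now.

Emit:
drive_tool([
  [0,0,0,0,0,0,3.3],
  [0,0,0,0,0,0,3.6],
  [0,0,0,0,0,0,4],
  [0,0,0,0,0,0,4.5],
  [0,0,0,0,0,0,5.5],
  [0,0,0,0,0,0,6.5],
  [0,0,0,0,0,0,6.5],
  [0,0,0,0,0,0,6.5],
])

```text
time: 15.15
position: [0.4772, -0.209, 0.2202]
orientation: [-1.248, 1.147, -1.148]
wrist_force: [-0.3, -0.5, -0.3]
gripper_width: 0.0651
```

```bash
python3 - <<'E'
from h import *
i=snap('wrist','w13.png');s=pose()[2];print(s['wrist_force'],s['gripper_width'])
E
```

```text
[-0.99235264 -0.00495738  0.64575348] 0.06456079877333347
```

View pics/w13.png

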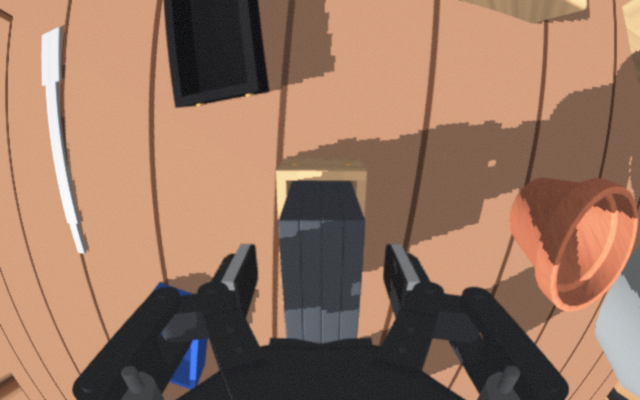

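Fingers are clear on both sides (pads at columns 240 and 400, pile at 278–363). Retracting straight up.

Emit:
drive_tool([
  [0,-1,0,0,0,0,6.5],
  [0,-2,0,0,0,0,6.5],
  [0,-3,0,0,0,0,6.5],
  [0,-3,0,0,0,0,6.5],
  [0,-3,0,0,0,0,6.5],
  [0,-3,0,0,0,0,6.5],
  [0,0,0,0,0,0,6.5],
  [0,0,0,0,0,0,6.5],
])

```text
time: 15.87
position: [0.4776, -0.2093, 0.3732]
orientation: [-1.247, 1.143, -1.152]
wrist_force: [-0.8, -0.2, -0.6]
gripper_width: 0.0648
```

```bash
python3 - <<'E'
from h import *
i=snap('wrist','w14.png');s=pose()[2];print(s['wrist_force'],s['gripper_width'])
p=proj(i['K'],i['T'],[.477,-.21,.086],True).astype(int);print(p)
f=cv2.imread('pics/w14.png')[max(0,p[1]-75):p[1]+75,p[0]-100:p[0]+100];snap('scene','s14.png');g=cv2.imread('pics/s14.png')[115:205,205:325]
cv2.imwrite('pics/w14c.png',np.hstack([cv2.resize(f,(400,300),interpolation=cv2.INTER_CUBIC),cv2.resize(g,(400,300),interpolation=cv2.INTER_CUBIC)]))
E
```

```text
[-0.15139847  0.10452078 -0.26028485] 0.06505656181364121
[319 191]
```

View pics/w14c.png

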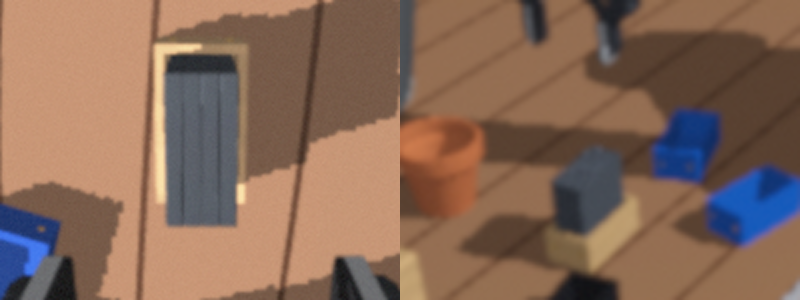

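View pics/s14.png

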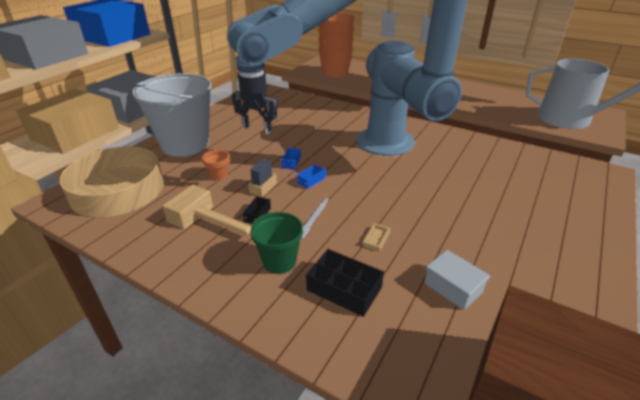

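All four slates stand upright in the wooden box at scene pixel (262,175). The tray at (376,237) is empty and the bystanders look unmoved. Handing in.

```bash
python3 -c "
from station import arm
print(arm.sign_off())"
```

```text
the job is handed in; nothing more can be done
None
```

The four slates are standing in the wooden box and the job is handed in; the hand-in gave no verdict.

- **Moves:** I gripped the pile across its thickness and lifted it out of the tray. I then eased it into the box with its far end down, tilted 10 degrees, its centre 63.8 mm above the inner floor. I levelled it inside the box, lowered it until the wrist force showed the floor taking the weight, opened the fingers and withdrew upwards.
- **Last checks:** Before release, the pile was level with its centre 40.0 mm above the inner floor. It sat within about 1.5 mm of the box centre by the arm's position. The final pictures show all four slates upright and the gripper clear, with wrist force near zero. The other things on the bench look unmoved, and the tray is empty. The run took about 16 s.
- **Disagreement:** The first sideways estimate of the box centre differed from the close-up view by about 2 mm. I went by the close-up. No check failed.

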